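Hold the tube rocker at its mark, then park it

ROBOT

A 6-joint arm with a two-finger parallel gripper is mounted at the origin on the work surface. World frame = base frame: x ahead of the robot, y to its left, z up, the work surface at z = 0. Lengths are in m, angles in degrees, forces in N, time in s.
With the tool pointing down it reaches from about 0.425 to 1.125 m from the base axis. Payload 14.9 kg.
Tool frame: the origin (TCP) lies midway between the tips of the shut fingers; the grasp point (between the pads) lies 19 mm behind it; z points along the fingers, y is the line along which they close (so a half turn about z gives the same grasp; the last joint's range is limited). The gripper opens to 91 mm and grips with 3 to 60 N. Pads are 32 mm wide; open, the fingers measure 118 mm over their backs; the gripper's body (76 mm by 178 mm) begins 60 mm behind the grasp point.
Start: joints at [-76.507, 21.709, 99.362, -0, 58.929, -1.908], TCP at [0.186, -0.675, 0.214] pointing down, gripper open.
Joint ranges: [-158.91, 158.91], [-42.39, 125.64], [0.06, 152.35], [-60.88, 240.88], [17.5, 164.5], [-176.32, 176.32]. Speed limits (degrees/s): [108.29, 108.29, 136.94, 180, 180, 180].

INTERFACE

Orientations are given as a 3x3 rotation matrix whose columns are the frame's x, y, z axes.
In Python, from workcell import r gives the robot as it stands.
- The arm moves only by the tool arm_command, never from a script. Its argument "targets" is a list of rows, each an object of numbers: "x", "y", "z": the shift along the tool's x, y, z as a fraction of full scale; "wx", "wy", "wz": the turn, a rotation vector about the tool's x, y, z as a fraction of full scale; "jaw": the opening, from 0 (shut) to 1 (fully open). In form: [{"x": .., "y": .., "z": .., "wx": .., "wy": .., "wz": .., "jaw": ..}, ...]. A call has 1 to 5 rows; each row is the pose to reach, as a shift and turn from the pose commanded when the call began, along the tool's axes at that moment, turning the shorter way round; what a row does not reach only later rows make up. Full scale, the value 1, is 20 cm for a shift and 2 pi rad for a turn. A row lasts 1/8 s, in which the tool goes at most 62.5 mm and 10.7 degrees, less where a joint would pass 70% of its speed; a pose out of reach is approached as far as the arm can. A call with a number of a shift or a turn outside -1 to 1 is refused whole. A call with a gripper value outside its range is refused whole. The fingers move at their own pace and stop on an object; "squeeze" is the grip in N (left out, the last holds). Time passes only in rows, so rows that repeat a pose let the fingers close. It gives the time, the measured TCP pose, the force, the opening and the grip force at its end, in the units of the state.
- r.sense(): the state, without advancing time (a new reading comes with each control period).
- r.get_image(name): name is "scene" or "top"; returns (picture, depth): 384x512x3 uint8, red, green, blue; 384x512 float32, m along the optical axis (not along the pixel's ray), 0 where there is no reading.
- r.get_calibration(name): a dict with "camera_matrix" (3x3 intrinsics, pixels), "R" (3x3) and "t" (3): a world point X has camera coordinates R X + t. Camera axes: x right, y down, z forward; pixel columns grow to the right and rows downward; lengths in m; the calibration is good to about 2 mm. A picture is of the moment at which its call begins. get_calibration takes no time and is no camera call.
- r.close_job(): hands the job in; it is judged then, once.
Trained networks look in the newest picture that a camera, given by its name, has taken for a name from the list of things; names that differ only in an ending like _2 or _b are one class to them, and where a whole thing is asked for, a point or a joint stands for the part that bears it (a point fixed in the world has none). Each returns a list of dicts, best first, with "score" (0 to 1); they miss things now and then, are a little off and sometimes report something else, mostly with a low value. They report only what shows in the picture. A call takes as long as a camera call.
- r.silhouettes(label, camera): "mask" (384x512 bool, what is visible of it).
- r.spot_point(label, camera): "centre" ([x, y, z] in m, in world coordinates, good to about 4 mm: a listed point, or the origin of a listed thing).
The state is a dict: "time": time; "qpos": joint angles; "joint_vel": joint speeds; "tau": joint torques, N m; "tool_pos": TCP position; "orientation": TCP orientation; "ft_force": force on the tool from outside, world axes, zero at the start; "ft_torque": the same for the moment, N m; "opening": finger opening in m; "grip_force": force on a finger pad.
Only numpy, scipy, OpenCV 4.12 (cv2) and the standard library are available. Lean on these libraries where they do the work, as an engineer would, in place of code of your own. Each camera call takes 0.05 s, during which the arm holds its last target. There are 200 camera calls.

TASK

Using only the yellow knob of its spring handle, lift the loaded tube rocker off its right-hand rest, bring its red pointer to the green mark and keep it steadily there for a good 6 seconds while the tubes are read. Then lay the rocker gently back on the same right-hand rest and let go of the knob. Do not touch the deck or its tubes, do not let the rocker slam or fall over onto its left-hand rest, and leave the mark and the other things on the bench alone.

Things in the scene. Friction and masses are not known exactly. Their poses are not given: they have to be found in the camera images.
- base: fixed white and blue foot of the tube rocker, 200 x 170 x 45 mm, with grey bearing cheeks and an upright white dial on its far (+x) side; place and yaw (up to 0.3 rad) vary. Origin: centre of its underside on the bench; x along the rocker's pivot axis, which runs 115 mm above the origin, y to its left end, z up.
- deck: see-saw deck, aluminium, 170 (x) x 440 (y) x 10 mm, blue rims, carrying at y = +150 and -150 mm two white racks of 20 blood tubes (122 x 100 mm, caps up to 107 mm above the pivot). Origin on the pivot axis above the base's origin; deck surface 22 mm above it; axes as the base's when level. Not to be touched. The left rack's mass is unknown, 0.4 to 0.6 kg (right: 0.5), so the balance point varies.
- rocker (a joint): tilt of the deck, rad: 0 level, positive with its right (-y) end down. Hard rests at +0.28 (parked here at the start) and -0.28. Top-heavy: it falls to either side unless balanced through the handle. Nominal: inertia about the pivot 0.067 kg m2, overturning moment 1.0 N m per rad, damper 0.25 N m s/rad, no friction; uneven filling adds up to 0.15 N m either way.
- handle (a joint): angle of the handle relative to the deck, rad, same sign and axis as rocker; the handle's lean from upright is rocker + handle. Only a coil spring ties it to the deck, nominally 0.65 N m/rad, relaxed at 0 (damping 0.02): it turns the deck with 0.65 N m x handle. Range -1.5 to 1.5; handle 0.05 kg. Let go, it springs back square to the deck.
- knob (a point): centre of the yellow ball knob, 36 mm in diameter, on the handle's 10 mm rod, 150 mm from the pivot axis, beside the deck on the robot's side, with room for the fingers. Base frame: x = -128 mm, y = -150 mm x sin(lean), z = 115 mm + 150 mm x cos(lean). Axes turn with the handle.
- pointer_tip (a point): tip of the red pointer, a rod 8 mm thick, fixed to the deck on its far side (base x = +122 mm), 150 mm above the pivot when level; it leans to -y when rocker is positive
- mark_point (a point): the dial point shown by the green mark (clip 10 x 14 x 30 mm on the dial's upper rim): base x = +122 mm, 150 mm from the pivot, just under the clip. The pointer is at the mark when its tip is within 12 mm of this point.
- mark (a joint): angle of the green mark about the pivot, rad, same sign as rocker; the pointer is on the mark when rocker equals mark. Between -0.1 and +0.1; stays where it is, must not be moved
- reagent: bystander: white bottle with green cap, 64 mm wide, 150 mm high; origin under its centre
- specimen_jar: bystander: clear jar with red lid, 60 mm wide, 70 mm high; origin under its centre
- cap_cup: bystander: clear open cup, 90 mm wide, 90 mm high; origin under its centre
- tip_box: bystander: blue pipette tip box with clear lid, 120 x 85 x 65 mm; origin under its centre

How it is judged (in metres and radians):
On the way:
1. the pointer tip stays within 12 mm (0.08 rad) of the mark for 6 s (distance between pointer_tip and mark_point below 0.012 m), for 6 s.
At the end, for the whole second after the job is handed in: After the pointer has been kept within 12 mm of the mark for 6 s, the rocker lies still on its right-hand rest (tilt over 0.26 rad, under 0.08 rad/s), the knob is released and the mark is where it was (10 mm) (value of joint rocker above 0.26 rad and angular speed of deck below 0.08 rad/s and distance of mark_point from where it was at the start of the episode below 0.01 m); the robot touches nothing.
It fails at once if the deck, its tubes or the pointer are touched (over 0.5 N) (contact force between deck and anything else above 0.5 N).
It fails at once if the rocker falls onto its left-hand rest (tilt below -0.26 rad) (value of joint rocker below -0.26 rad).
It fails at once if the rocker swings faster than 1 rad/s (angular speed of deck above 1 rad/s).
It fails at once if the rocker slams onto its right-hand rest (over 0.4 rad/s at the rest) (value of joint rocker above 0.255 rad and velocity of joint rocker above 0.4 rad/s).
It fails at once if the green mark is moved (over 10 mm) or another thing on the bench is pushed away (over 30 mm) (distance of mark_point from where it was at the start of the episode above 0.01 m or distance of any of reagent, specimen_jar, cap_cup, tip_box from where it was at the start of the episode above 0.03 m).
It also fails if it takes over 61 s, if anything falls off the work surface, if the arm or the gripper's body presses on something with over 40 N, if the wrist force passes 120 N, or if a joint passes its speed limit or range.

## Working session

There is one attempt and no reset: what is moved stays moved. The work goes in short steps, Python scripts to look and compute and a tool call to move; the robot and the scene stay as the last step left them, time stands still between calls to the robot, and variables do not carry over. Pictures are saved under pics/ and viewed, at most 10 in all, crops included, and the job is handed in when it is done.

Besides the shell and the picture viewer there is one more tool, called after "Call:" as name([rows], argument=value, ...), one row to a line, values as JSON. arm_command: Moves the arm, as the interface text tells. Shift numbers are shares of 20 cm and turn numbers shares of 2 pi rad, none past 1 either way. Its arguments: {"type":"object","properties":{"targets":{"type":"array","items":{"type":"object","properties":{"x":{"type":"number"},"y":{"type":"number"},"z":{"type":"number"},"wx":{"type":"number"},"wy":{"type":"number"},"wz":{"type":"number"},"jaw":{"type":"number"}}}},"squeeze":{"type":"number"}},"required":["targets"]}

```bash
ls; mkdir -p pics
cat > h.py <<'E'
from workcell import r
import numpy as np, cv2
def snap(c,fn=None):
    im,d=r.get_image(c)
    if fn: cv2.imwrite('pics/'+fn,im[:,:,::-1])
    return im,d
E
python3 - <<'E'
from h import *
s=r.sense(); print(s['time'],s['tool_pos'],np.round(s['orientation'],3).tolist(),s['opening'])
for c in ('scene','top'):
    im,d=snap(c,c+'0.png')
    k=r.get_calibration(c); print(c,np.round(-k['R'].T@k['t'],3))
    for l in ('base','deck','knob','pointer_tip','mark_point','reagent','specimen_jar','cap_cup','tip_box'):
        print(l,[(round(float(q['score']),2),np.round(q['centre'],3).tolist()) for q in r.spot_point(l,c)[:2]])
a=cv2.imread('pics/scene0.png');b=cv2.imread('pics/top0.png')
cv2.imwrite('pics/both.png',cv2.resize(np.hstack([a,b]),(800,300)))
print(r.sense()['time'])
E
```

```text
pics
0.0 [ 0.18580045 -0.67449051  0.21329492] [[0.964, 0.266, -0.0], [0.266, -0.964, 0.001], [0.0, -0.001, -1.0]] 0.09071006470024626
scene [ 1.16  -0.18   1.199]
base [(0.83, [0.588, -0.043, 0.001])]
deck []
knob [(0.67, [0.448, -0.062, 0.256]), (0.34, [0.585, -0.043, 0.002])]
pointer_tip [(0.63, [0.693, -0.111, 0.258]), (0.18, [0.604, 0.437, 0.003])]
mark_point []
reagent [(0.87, [0.604, 0.436, -0.0])]
specimen_jar [(0.86, [0.433, 0.423, -0.002])]
cap_cup [(0.94, [0.569, -0.447, -0.001])]
tip_box [(0.76, [0.396, -0.517, 0.0])]
top [ 0.497 -0.013  1.356]
base [(0.69, [0.589, -0.041, -0.0])]
deck [(0.62, [0.586, -0.046, 0.112])]
knob [(0.71, [0.45, -0.059, 0.259])]
pointer_tip []
mark_point [(0.36, [0.708, -0.07, 0.266])]
reagent [(0.63, [0.601, 0.439, 0.001])]
specimen_jar [(0.88, [0.431, 0.425, 0.005]), (0.27, [0.567, -0.446, 0.0])]
cap_cup [(0.71, [0.569, -0.445, 0.0])]
tip_box [(0.63, [0.396, -0.516, -0.0])]
1.0
```

View pics/scene0.png

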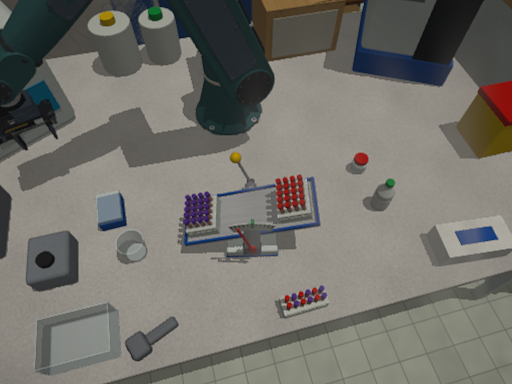

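View pics/top0.png

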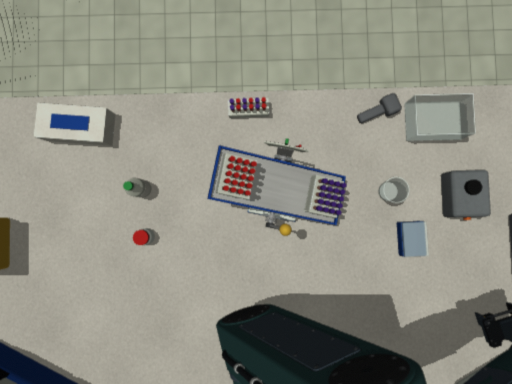

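The pictures show the rocker parked with its right end (purple rack) down. In the top view the deck centre is near (280,185) and the knob near (285,230). The dial is on the far side, with its green clip at scene (252,222) and the red pointer at about (243,238). The arm will come in from the robot side, so the scene camera will keep seeing the deck and dial. Next I'll measure the yaw, the mark angle and the tilt.

```bash
cat >> h.py <<'E'
def cloud(c,d):
    k=r.get_calibration(c);K=k['camera_matrix'];v,u=np.mgrid[:384,:512]
    P=np.stack([(u-K[0,2])*d/K[0,0],(v-K[1,2])*d/K[1,1],d],-1)
    return (P-k['t'])@k['R']
def inbase(W,o,yaw):
    c,s=np.cos(yaw),np.sin(yaw); q=W-np.array([o[0],o[1],0]); 
    return np.stack([c*q[...,0]+s*q[...,1],-s*q[...,0]+c*q[...,1],q[...,2]],-1)
E
python3 - <<'E'
from h import *
for c in ('top','scene'):
    im,d=snap(c); W=cloud(c,d)
    m=r.silhouettes('deck',c); 
    if m:
        m=m[0]['mask']; p=W[m&(d>0)]; p=p[(p[:,2]>.06)&(p[:,2]<.3)]
        print(c,m.sum(),cv2.minAreaRect(p[:,:2].astype(np.float32)))
    hsv=cv2.cvtColor(im,cv2.COLOR_RGB2HSV); o=(.588,-.043)
    for yaw in (-.17,-.2,-.23):
        B=inbase(W,o,yaw)
        near=(abs(B[...,0])<.2)&(abs(B[...,1])<.27)&(d>0)
        g=near&(hsv[...,0]>45)&(hsv[...,0]<85)&(hsv[...,1]>110)&(B[...,2]>.15)
        rd=near&((hsv[...,0]<8)|(hsv[...,0]>172))&(hsv[...,1]>120)&(B[...,0]>.09)&(B[...,2]>.11)
        print(yaw,'green',g.sum(),np.round(B[g].mean(0),4),B[g].min(0).round(3),B[g].max(0).round(3),'red',rd.sum())
        if rd.sum():
            q=B[rd]; print(np.round(q.mean(0),4),q[q[:,2].argmax()].round(3),'ang',np.median(np.arctan2(-q[:,1],q[:,2]-.115)))
        # deck slope
        sel=(abs(B[...,0])<.06)&(abs(B[...,1])<.085)&(hsv[...,1]<60)&(d>0)&(abs(B[...,2]-.137+np.tan(-.28)*-B[...,1]*1)<.04)
        q=B[sel]; A=np.c_[q[:,:2],np.ones(len(q))]; x,res,_,_=np.linalg.lstsq(A,q[:,2],rcond=None); print('plane',len(q),x.round(4),np.std(A@x-q[:,2]).round(4))
E
```

```text
top 6740 ((0.5850445032119751, -0.05293963849544525), (0.42764216661453247, 0.17045742273330688), 77.35718536376953)
-0.17 green 9 [ 0.1166 -0.0086  0.2986] [ 0.112 -0.011  0.291] [ 0.122 -0.007  0.304] red 5
[ 0.1168 -0.0489  0.2537] [ 0.118 -0.051  0.257] ang 0.34215838259245884
plane 1569 [0.0162 0.2805 0.1382] 0.0023
-0.2 green 9 [ 0.1168 -0.0051  0.2986] [ 0.112 -0.007  0.291] [ 0.122 -0.003  0.304] red 5
[ 0.1182 -0.0454  0.2537] [ 0.12  -0.047  0.257] ang 0.31922419473661034
plane 1567 [0.0085 0.2807 0.1382] 0.0024
-0.23 green 9 [ 0.1169 -0.0016  0.2986] [ 0.112 -0.004  0.291] [0.122 0.001 0.304] red 5
[ 0.1195 -0.0418  0.2537] [ 0.121 -0.044  0.257] ang 0.2956648401258635
plane 1570 [0.0007 0.2808 0.1381] 0.0024
scene 6509 ((0.5917985439300537, -0.051471441984176636), (0.4273744821548462, 0.23665772378444672), 76.94963073730469)
-0.17 green 6 [ 0.119  -0.0084  0.3003] [ 0.115 -0.01   0.298] [ 0.123 -0.007  0.302] red 61
[ 0.1196 -0.0266  0.1826] [ 0.117 -0.049  0.26 ] ang 0.36561960179882774
plane 1126 [0.0156 0.2849 0.1374] 0.002
-0.2 green 6 [ 0.1192 -0.0049  0.3003] [ 0.115 -0.006  0.298] [ 0.123 -0.003  0.302] red 61
[ 0.1204 -0.023   0.1826] [ 0.118 -0.045  0.26 ] ang 0.3213269264829856
plane 1118 [0.0068 0.2855 0.1374] 0.002
-0.23 green 6 [ 0.1193 -0.0013  0.3003] [ 0.115 -0.003  0.298] [0.123 0.    0.302] red 61
[ 0.121  -0.0194  0.1826] [ 0.119 -0.042  0.26 ] ang 0.27396220116695486
plane 1126 [-0.0011  0.2854  0.1374] 0.002
```

Call:
arm_command([
  {"z": -0.3},
  {"x": 0.7, "y": -0.873, "z": -0.7},
  {"x": 0.7, "y": -0.873, "z": -0.7},
  {"x": 0.7, "y": -0.873, "z": -0.7},
  {"x": 0.7, "y": -0.873, "z": -0.7},
])

```text
validation failed for argument at $.ta...
```

Call:
arm_command([
  {"x": 0.7, "y": -0.873},
  {"x": 0.7, "y": -0.873},
  {"x": 0.7, "y": -0.873},
  {"x": 0.7, "y": -0.873},
  {"x": 0.7, "y": -0.873},
])

```text
validation failed for argument at $.ta...
```

Every field is probably required in each row.

Call:
arm_command([
  {"x": 0, "y": 0, "z": -0.3, "wx": 0, "wy": 0, "wz": 0, "jaw": 1},
  {"x": 0.7, "y": -0.873, "z": -0.7, "wx": 0, "wy": 0, "wz": 0, "jaw": 1},
  {"x": 0.7, "y": -0.873, "z": -0.7, "wx": 0, "wy": 0, "wz": 0, "jaw": 1},
  {"x": 0.7, "y": -0.873, "z": -0.7, "wx": 0, "wy": 0, "wz": 0, "jaw": 1},
  {"x": 0.7, "y": -0.873, "z": -0.7, "wx": 0, "wy": 0, "wz": 0, "jaw": 1},
], squeeze=10)

```text
time: 1.82
tool_pos: [0.2751, -0.4675, 0.3549]
orientation: [[0.964, 0.266, 0.0], [0.266, -0.964, -0.001], [0.0, 0.001, -1.0]]
ft_force: [0.4, 0.2, 0.5]
opening: 0.0913
grip_force: 0.0
```

Call:
arm_command([
  {"x": 0.65, "y": -0.82, "z": 0, "wx": 0, "wy": 0, "wz": 0.04, "jaw": 1},
  {"x": 0.65, "y": -0.82, "z": 0, "wx": 0, "wy": 0, "wz": 0.0786, "jaw": 1},
  {"x": 0.65, "y": -0.82, "z": 0, "wx": 0, "wy": 0, "wz": 0.0786, "jaw": 1},
  {"x": 0.65, "y": -0.82, "z": 0, "wx": 0, "wy": 0, "wz": 0.0786, "jaw": 1},
  {"x": 0.65, "y": -0.82, "z": 0, "wx": 0, "wy": 0, "wz": 0.0786, "jaw": 1},
])

```text
time: 2.45
tool_pos: [0.3568, -0.2753, 0.3542]
orientation: [[0.975, -0.221, 0.001], [-0.221, -0.975, -0.0], [0.001, 0.0, -1.0]]
ft_force: [-0.9, -0.9, -0.0]
opening: 0.0912
grip_force: 0.0
```

Call:
arm_command([
  {"x": 0.2, "y": -0.9, "z": 0, "wx": 0, "wy": 0, "wz": 0, "jaw": 1},
  {"x": 0.2, "y": -0.9, "z": 0, "wx": 0, "wy": 0, "wz": 0, "jaw": 1},
  {"x": 0.2, "y": -0.9, "z": 0, "wx": 0, "wy": 0, "wz": 0, "jaw": 1},
  {"x": 0.2, "y": -0.9, "z": 0, "wx": 0, "wy": 0, "wz": 0, "jaw": 1},
  {"x": 0.2, "y": -0.9, "z": 0, "wx": 0, "wy": 0, "wz": 0, "jaw": 1},
])

```text
time: 3.08
tool_pos: [0.4354, -0.1109, 0.3539]
orientation: [[0.975, -0.223, -0.0], [-0.223, -0.975, -0.0], [-0.0, 0.0, -1.0]]
ft_force: [-1.0, -0.3, 0.2]
opening: 0.0913
grip_force: 0.0
```

Run:
```python
from h import *
im,d=snap('scene','s1.png'); 
print(r.spot_point('knob','scene')[:2])
W=cloud('scene',d); hsv=cv2.cvtColor(im,cv2.COLOR_RGB2HSV)
y=(hsv[...,0]>18)&(hsv[...,0]<34)&(hsv[...,1]>140)&(abs(W[...,0]-.45)<.06)&(abs(W[...,1]+.06)<.06)&(W[...,2]>.2)
q=W[y]; print(len(q)); 
from scipy.optimize import least_squares
if len(q)>6: print(q.mean(0),least_squares(lambda c:np.linalg.norm(q-c,axis=1)-.018,q.mean(0)-[.01,0,.01]).x.round(4))
print(r.sense()['tool_pos'],r.sense()['time'])
```

```text
[{'centre': [0.4509, -0.0647, 0.256], 'score': 0.79}, {'centre': [0.6966, -0.1105, 0.2565], 'score': 0.65}]
86
[ 0.45793844 -0.06295386  0.27098697] [ 0.461  -0.0674  0.2851]
[ 0.43511077 -0.11148539  0.35389438] 3.175
```

Call:
arm_command([
  {"x": 0.02, "y": -0.269, "z": 0, "wx": 0, "wy": 0, "wz": 0, "jaw": 1},
  {"x": 0.02, "y": -0.269, "z": 0.1, "wx": 0, "wy": 0, "wz": 0, "jaw": 1},
  {"x": 0.02, "y": -0.269, "z": 0.3, "wx": 0, "wy": 0, "wz": 0, "jaw": 1},
  {"x": 0.02, "y": -0.269, "z": 0.5, "wx": 0, "wy": 0, "wz": 0, "jaw": 1},
  {"x": 0.02, "y": -0.269, "z": 0.57, "wx": 0, "wy": 0, "wz": 0, "jaw": 1},
])

```text
time: 3.8
tool_pos: [0.4501, -0.0597, 0.2381]
orientation: [[0.974, -0.225, -0.003], [-0.225, -0.974, 0.0], [-0.003, 0.0, -1.0]]
ft_force: [0.4, -0.5, 0.3]
opening: 0.091
grip_force: 0.0
```

Run:
```python
from h import *
im,d=snap('scene'); cv2.imwrite('pics/s2.png',cv2.resize(im[110:270,150:350,::-1],None,fx=3,fy=3))
print(r.spot_point('knob','scene')[:1],r.sense()['tool_pos'],r.sense()['time'])
```

```text
[{'centre': [0.4493, -0.0618, 0.258], 'score': 0.51}] [ 0.45081211 -0.05941981  0.23928253] 3.9
```

View pics/s2.png

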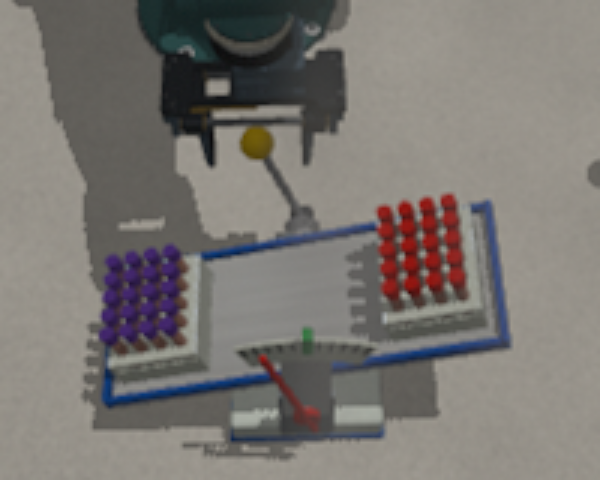

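The crop shows the knob at (257,142), centred between the open fingers at x≈210 and 305, with nothing else near them. Closing the gripper now, and writing the estimator and planner alongside.

Call:
arm_command([
  {"x": 0, "y": 0, "z": 0, "wx": 0, "wy": 0, "wz": 0, "jaw": 0},
  {"x": 0, "y": 0, "z": 0, "wx": 0, "wy": 0, "wz": 0, "jaw": 0},
  {"x": 0, "y": 0, "z": 0, "wx": 0, "wy": 0, "wz": 0, "jaw": 0},
  {"x": 0, "y": 0, "z": 0, "wx": 0, "wy": 0, "wz": 0, "jaw": 0},
  {"x": 0, "y": 0, "z": 0, "wx": 0, "wy": 0, "wz": 0, "jaw": 0},
], squeeze=10)

```text
time: 4.53
tool_pos: [0.4514, -0.0586, 0.24]
orientation: [[0.975, -0.223, 0.0], [-0.223, -0.975, -0.0], [0.0, -0.0, -1.0]]
ft_force: [-0.2, -0.0, -0.2]
opening: 0.0442
grip_force: 0.0
```

```bash
cat > est.py <<'E'
# usage: est.py init | est.py plan <theta_target> <rate> | est.py lean <L1> [L2 ...]
import sys,os
from h import *
from scipy.optimize import lsq_linear
O,YAW,N=(.588,-.043),-.225,6000
rng=np.random.default_rng()
def theta():
    im,d=snap('scene'); B=inbase(cloud('scene',d),O,YAW); sat=cv2.cvtColor(im,cv2.COLOR_RGB2HSV)[...,1]
    m=(abs(B[...,0])<.06)&(abs(B[...,1])<.08)&(sat<60)&(d>0)&(abs(B[...,2]-.137)<.04); q=B[m]
    for _ in range(4):
        A=np.c_[q,np.ones(len(q))][:,[0,1,3]]; x=np.linalg.lstsq(A,q[:,2],rcond=None)[0]
        e=abs(A@x-q[:,2]); q=q[e<max(.005,2*e.std())]
    hi=B[(abs(B[...,0]-.122)<.012)&(B[...,2]>.2)&(abs(B[...,1])<.12)&(d>0)&(im[...,0]>2*im[...,1].astype(int))&(im[...,0]>80)]
    p=np.median(np.arctan2(-hi[:,1],hi[:,2]-.115)) if len(hi)>3 else np.nan
    return np.arctan(x[1])+.002,len(q),p
t=r.sense()['time']; th,n,pt=theta(); s=r.sense(); F=s['ft_force']
b=inbase(s['tool_pos'],O,YAW); L=np.arcsin(np.clip(-b[1]/.15,-1,1))
f='pf.npz'
if sys.argv[1]=='init':
    S=np.c_[np.full(N,.28),np.zeros(N),rng.uniform(-.2,.2,N),rng.normal(1,.07,N),rng.normal(.65,.03,N),rng.normal(.25,.02,N)]
    g=np.array([b[0],b[2]-.15*np.cos(L)])
else:
    z=np.load(f); S=z['S']; g=z['g']; K=max(1,int(round((t-z['t'])/.0125))); dt=(t-z['t'])/K
    for i in range(K):
        l=z['L']+(L-z['L'])*(i+.5)/K
        a=(S[:,3]*S[:,0]+S[:,2]+S[:,4]*(l-S[:,0])-S[:,5]*S[:,1])/.067
        S[:,1]+=a*dt+rng.normal(0,.08*np.sqrt(dt),N); S[:,0]+=S[:,1]*dt
        c=S[:,0]>.28; S[c,0]=.28; S[c,1]=np.minimum(S[c,1],0)
    w=np.exp(-.5*((S[:,0]-th)/.009)**2)+1e-12
    S=S[rng.choice(N,N,p=w/w.sum())]+rng.normal(0,1,(N,6))*[.001,.004,.003,.003,.002,.001]
m,sd=S.mean(0),S.std(0)
np.savez(f,S=S,t=t,L=L,g=g)
print('t %.2f th_meas %.3f (n%d ptr %.3f) L %.3f xb %.4f z %.4f F %s open %.4f grip %.1f'%(t,th,n,pt,L,b[0],b[2],np.round(F,1),s['opening'],s['grip_force']))
print('est th %.3f w %.3f m0 %.3f ko %.2f k %.2f sd'%tuple(m[:5]),sd[:3].round(3))
def rows(Ls):
    R=s['orientation']; c,sn=np.cos(YAW),np.sin(YAW)
    for l in Ls:
        q=np.array([g[0],-.15*np.sin(l),g[1]+.15*np.cos(l)])
        W=np.array([O[0]+c*q[0]-sn*q[1],O[1]+sn*q[0]+c*q[1],q[2]])
        print('L %.3f'%l,'xyz',np.round(R.T@(W-s['tool_pos'])/.2,3).tolist())
if sys.argv[1]=='lean': rows(map(float,sys.argv[2:]))
if sys.argv[1]=='plan':
    tgt,rate=map(float,sys.argv[2:4]); H=20
    ref=m[0]+np.clip(tgt-m[0],-rate*.125*np.arange(1,H+1),rate*.125*np.arange(1,H+1))
    def sim(dl):
        x,w,l=m[0],m[1],L; out=[]
        for i in range(H):
            l0=l; l=l+dl[i]
            for j in range(5):
                lj=l0+(l-l0)*(j+.5)/5; w+=(m[3]*x+m[2]+m[4]*(lj-x)-m[5]*w)/.067*.025; x+=w*.025
            out.append(x)
        return np.array(out)
    x0=sim(np.zeros(H)); A=np.array([sim(e)-x0 for e in np.eye(H)]).T
    dl=lsq_linear(np.r_[A,.08*np.eye(H)],np.r_[ref-x0,np.zeros(H)],(-.15,.15)).x
    print('pred',(x0+A@dl)[[0,2,4,7,11,19]].round(3)); rows((L+np.cumsum(dl))[:5])
E
python3 est.py init; python3 est.py lean .18 .1 .06
```

```text
t 4.53 th_meas 0.284 (n1284 ptr 0.290) L 0.310 xb -0.1297 z 0.2400 F [0.  0.3 0.4] open 0.0398 grip 0.1
est th 0.280 w 0.000 m0 0.001 ko 1.00 k 0.65 sd [0.    0.    0.114]
t 4.58 th_meas 0.280 (n1291 ptr 0.287) L 0.310 xb -0.1297 z 0.2400 F [-0.8  1.   0.2] open 0.0359 grip 0.1
est th 0.280 w 0.000 m0 0.005 ko 1.00 k 0.65 sd [0.001 0.004 0.113]
L 0.180 xyz [-0.0, -0.094, -0.024]
L 0.100 xyz [-0.0, -0.154, -0.032]
L 0.060 xyz [-0.0, -0.184, -0.035]
```

Call:
arm_command([
  {"x": 0, "y": 0, "z": 0, "wx": 0, "wy": 0, "wz": 0, "jaw": 0},
  {"x": 0, "y": 0, "z": 0, "wx": 0, "wy": 0, "wz": 0, "jaw": 0},
  {"x": 0, "y": -0.05, "z": -0.013, "wx": 0, "wy": 0, "wz": 0, "jaw": 0},
  {"x": 0, "y": -0.1, "z": -0.025, "wx": 0, "wy": 0, "wz": 0, "jaw": 0},
  {"x": 0, "y": -0.15, "z": -0.032, "wx": 0, "wy": 0, "wz": 0, "jaw": 0},
])

```text
time: 5.25
tool_pos: [0.4584, -0.0286, 0.2467]
orientation: [[0.975, -0.223, 0.0], [-0.223, -0.975, -0.0], [0.001, 0.0, -1.0]]
ft_force: [0.8, -3.1, 1.2]
opening: 0.0354
grip_force: 10.0
```

```bash
python3 est.py lean .05 .02 -.01 -.04
```

```text
t 5.25 th_meas 0.284 (n1294 ptr 0.288) L 0.095 xb -0.1295 z 0.2467 F [ 0.3 -2.2  2.4] open 0.0349 grip 10.0
est th 0.280 w -0.002 m0 0.009 ko 1.00 k 0.65 sd [0.001 0.01  0.111]
L 0.050 xyz [-0.001, -0.034, -0.001]
L 0.020 xyz [-0.001, -0.056, -0.002]
L -0.010 xyz [-0.001, -0.079, -0.002]
L -0.040 xyz [-0.001, -0.101, -0.001]
```

Call:
arm_command([
  {"x": 0, "y": -0.034, "z": 0, "wx": 0, "wy": 0, "wz": 0, "jaw": 0},
  {"x": 0, "y": -0.056, "z": 0, "wx": 0, "wy": 0, "wz": 0, "jaw": 0},
  {"x": 0, "y": -0.079, "z": 0, "wx": 0, "wy": 0, "wz": 0, "jaw": 0},
  {"x": 0, "y": -0.1, "z": 0, "wx": 0, "wy": 0, "wz": 0, "jaw": 0},
])

```text
time: 5.8
tool_pos: [0.4625, -0.0097, 0.2463]
orientation: [[0.975, -0.223, -0.0], [-0.223, -0.975, -0.0], [-0.0, 0.0, -1.0]]
ft_force: [0.1, -3.5, 2.4]
opening: 0.0351
grip_force: 10.0
```

```bash
python3 est.py lean -.07 -.1 -.13 -.16
```

```text
t 5.80 th_meas 0.282 (n1307 ptr 0.288) L -0.032 xb -0.1298 z 0.2463 F [-0.9 -2.7  1.4] open 0.0351 grip 10.0
est th 0.280 w -0.004 m0 0.044 ko 1.01 k 0.65 sd [0.002 0.015 0.092]
L -0.070 xyz [0.0, -0.029, -0.003]
L -0.100 xyz [0.0, -0.051, -0.001]
L -0.130 xyz [0.0, -0.074, 0.002]
L -0.160 xyz [0.0, -0.096, 0.005]
```

Call:
arm_command([
  {"x": 0, "y": -0.025, "z": -0.002, "wx": 0, "wy": 0, "wz": 0, "jaw": 0},
  {"x": 0, "y": -0.05, "z": -0.001, "wx": 0, "wy": 0, "wz": 0, "jaw": 0},
  {"x": 0, "y": -0.07, "z": 0.002, "wx": 0, "wy": 0, "wz": 0, "jaw": 0},
])

```text
time: 6.22
tool_pos: [0.4657, 0.0041, 0.2459]
orientation: [[0.975, -0.223, -0.0], [-0.223, -0.975, 0.0], [-0.0, -0.0, -1.0]]
ft_force: [-0.7, -3.8, 3.2]
opening: 0.0349
grip_force: 10.0
```

```bash
python3 est.py lean -.15 -.18 -.21 -.23
```

```text
t 6.22 th_meas 0.283 (n1291 ptr 0.287) L -0.126 xb -0.1298 z 0.2459 F [ 0.4 -3.7  2.1] open 0.0354 grip 10.0
est th 0.279 w -0.005 m0 0.073 ko 1.01 k 0.65 sd [0.002 0.017 0.076]
L -0.150 xyz [0.0, -0.018, 0.002]
L -0.180 xyz [0.0, -0.04, 0.006]
L -0.210 xyz [0.0, -0.062, 0.01]
L -0.230 xyz [0.0, -0.077, 0.013]
```

Call:
arm_command([
  {"x": 0, "y": -0.025, "z": 0.003, "wx": 0, "wy": 0, "wz": 0, "jaw": 0},
  {"x": 0, "y": -0.05, "z": 0.008, "wx": 0, "wy": 0, "wz": 0, "jaw": 0},
  {"x": 0, "y": -0.07, "z": 0.012, "wx": 0, "wy": 0, "wz": 0, "jaw": 0},
])

```text
time: 6.65
tool_pos: [0.4688, 0.0177, 0.2435]
orientation: [[0.975, -0.223, -0.0], [-0.223, -0.975, -0.0], [-0.0, 0.0, -1.0]]
ft_force: [-0.1, -3.8, 2.7]
opening: 0.0353
grip_force: 10.0
```

```bash
python3 est.py lean -.25 -.27 -.3 -.33
```

```text
t 6.65 th_meas 0.280 (n1308 ptr 0.287) L -0.221 xb -0.1298 z 0.2434 F [ 0.4 -2.8  1.6] open 0.0346 grip 10.0
est th 0.279 w -0.008 m0 0.102 ko 1.01 k 0.65 sd [0.003 0.021 0.06 ]
L -0.250 xyz [0.0, -0.021, 0.004]
L -0.270 xyz [0.0, -0.036, 0.008]
L -0.300 xyz [0.0, -0.058, 0.015]
L -0.330 xyz [0.0, -0.079, 0.022]
```

Call:
arm_command([
  {"x": 0, "y": -0.025, "z": 0.005, "wx": 0, "wy": 0, "wz": 0, "jaw": 0},
  {"x": 0, "y": -0.045, "z": 0.011, "wx": 0, "wy": 0, "wz": 0, "jaw": 0},
  {"x": 0, "y": -0.06, "z": 0.016, "wx": 0, "wy": 0, "wz": 0, "jaw": 0},
])

```text
time: 7.08
tool_pos: [0.4715, 0.0293, 0.2403]
orientation: [[0.975, -0.223, 0.0], [-0.223, -0.975, -0.0], [0.0, 0.0, -1.0]]
ft_force: [0.3, -4.1, 1.8]
opening: 0.0352
grip_force: 10.0
```

```bash
python3 est.py lean -.32 -.34 -.36 -.38
```

```text
t 7.08 th_meas 0.245 (n1300 ptr 0.250) L -0.302 xb -0.1297 z 0.2402 F [ 0.5 -3.4  2. ] open 0.0353 grip 10.0
est th 0.246 w -0.158 m0 0.038 ko 1.00 k 0.65 sd [0.009 0.04  0.027]
L -0.320 xyz [0.0, -0.013, 0.003]
L -0.340 xyz [0.0, -0.027, 0.008]
L -0.360 xyz [0.0, -0.041, 0.013]
L -0.380 xyz [0.0, -0.055, 0.019]
```

```bash
python3 est.py plan .012 .2
```

```text
t 7.12 th_meas 0.234 (n1292 ptr 0.243) L -0.301 xb -0.1297 z 0.2402 F [-0.2 -2.2  1.4] open 0.0351 grip 10.0
est th 0.236 w -0.189 m0 0.036 ko 1.00 k 0.65 sd [0.007 0.035 0.026]
pred [0.21  0.16  0.111 0.035 0.012 0.012]
L -0.241 xyz [0.0, 0.044, -0.013]
L -0.222 xyz [0.0, 0.057, -0.016]
L -0.215 xyz [0.0, 0.062, -0.017]
L -0.208 xyz [0.0, 0.068, -0.018]
L -0.200 xyz [0.0, 0.073, -0.02]
```

Call:
arm_command([
  {"x": 0, "y": 0.044, "z": -0.013, "wx": 0, "wy": 0, "wz": 0, "jaw": 0},
  {"x": 0, "y": 0.057, "z": -0.016, "wx": 0, "wy": 0, "wz": 0, "jaw": 0},
  {"x": 0, "y": 0.062, "z": -0.017, "wx": 0, "wy": 0, "wz": 0, "jaw": 0},
])

```text
time: 7.55
tool_pos: [0.4685, 0.0168, 0.2438]
orientation: [[0.975, -0.224, -0.0], [-0.224, -0.975, 0.0], [-0.0, -0.0, -1.0]]
ft_force: [-0.8, 1.3, 1.0]
opening: 0.0353
grip_force: 10.0
```

```bash
python3 est.py plan .012 .2
```

```text
t 7.55 th_meas 0.143 (n1307 ptr 0.150) L -0.212 xb -0.1298 z 0.2437 F [-1.2 -0.1  0.6] open 0.0351 grip 10.0
est th 0.142 w -0.226 m0 0.037 ko 1.00 k 0.65 sd [0.009 0.036 0.024]
pred [0.115 0.065 0.022 0.011 0.012 0.012]
L -0.182 xyz [0.001, 0.022, -0.005]
L -0.186 xyz [0.001, 0.019, -0.004]
L -0.174 xyz [0.001, 0.028, -0.006]
L -0.123 xyz [0.001, 0.066, -0.011]
L -0.056 xyz [0.001, 0.116, -0.016]
```

Call:
arm_command([
  {"x": 0, "y": 0.022, "z": -0.005, "wx": 0, "wy": 0, "wz": 0, "jaw": 0},
  {"x": 0, "y": 0.022, "z": -0.005, "wx": 0, "wy": 0, "wz": 0, "jaw": 0},
  {"x": 0, "y": 0.032, "z": -0.007, "wx": 0, "wy": 0, "wz": 0, "jaw": 0},
])

```text
time: 7.98
tool_pos: [0.4671, 0.0108, 0.2451]
orientation: [[0.975, -0.223, -0.0], [-0.223, -0.975, 0.0], [-0.0, -0.0, -1.0]]
ft_force: [-1.2, 0.7, 2.2]
opening: 0.035
grip_force: 10.0
```

```bash
python3 est.py plan .012 .2
```

```text
t 7.97 th_meas 0.059 (n1300 ptr nan) L -0.169 xb -0.1297 z 0.2452 F [-1.2  0.8  0.4] open 0.0355 grip 10.0
est th 0.058 w -0.196 m0 0.042 ko 0.99 k 0.65 sd [0.009 0.04  0.019]
pred [0.035 0.011 0.011 0.012 0.012 0.012]
L -0.116 xyz [0.0, 0.039, -0.005]
L -0.047 xyz [0.0, 0.091, -0.009]
L -0.033 xyz [0.0, 0.102, -0.01]
L -0.054 xyz [0.0, 0.086, -0.009]
L -0.071 xyz [0.0, 0.073, -0.008]
```

Call:
arm_command([
  {"x": 0, "y": 0.039, "z": -0.005, "wx": 0, "wy": 0, "wz": 0, "jaw": 0},
  {"x": 0, "y": 0.09, "z": -0.009, "wx": 0, "wy": 0, "wz": 0, "jaw": 0},
  {"x": 0, "y": 0.1, "z": -0.01, "wx": 0, "wy": 0, "wz": 0, "jaw": 0},
])

```text
time: 8.4
tool_pos: [0.4627, -0.0095, 0.2473]
orientation: [[0.975, -0.224, 0.0], [-0.224, -0.975, 0.0], [0.0, -0.0, -1.0]]
ft_force: [-0.4, 1.7, 0.7]
opening: 0.0349
grip_force: 10.0
```

```bash
python3 est.py plan .012 .2
```

```text
t 8.40 th_meas 0.000 (n1303 ptr nan) L -0.032 xb -0.1296 z 0.2473 F [0.3 1.4 1.1] open 0.0353 grip 10.0
est th 0.001 w -0.047 m0 0.045 ko 0.98 k 0.66 sd [0.009 0.038 0.013]
pred [0.    0.012 0.013 0.012 0.012 0.012]
L 0.001 xyz [-0.0, 0.025, 0.001]
L -0.060 xyz [-0.001, -0.021, 0.002]
L -0.092 xyz [-0.001, -0.045, 0.004]
L -0.089 xyz [-0.001, -0.043, 0.004]
L -0.077 xyz [-0.001, -0.034, 0.003]
```

Call:
arm_command([
  {"x": 0, "y": 0.025, "z": 0.001, "wx": 0, "wy": 0, "wz": 0, "jaw": 0},
  {"x": 0, "y": -0.02, "z": 0.002, "wx": 0, "wy": 0, "wz": 0, "jaw": 0},
  {"x": 0, "y": -0.043, "z": 0.004, "wx": 0, "wy": 0, "wz": 0, "jaw": 0},
  {"x": 0, "y": -0.04, "z": 0.004, "wx": 0, "wy": 0, "wz": 0, "jaw": 0},
])

```text
time: 8.95
tool_pos: [0.4648, -0.0004, 0.2464]
orientation: [[0.975, -0.222, 0.0], [-0.222, -0.975, -0.0], [0.0, -0.0, -1.0]]
ft_force: [0.8, -0.6, 1.1]
opening: 0.0352
grip_force: 10.0
```

```bash
sed -i "s|^    im,d=snap('scene');|    im,d=snap('scene','last.png');|" est.py; python3 est.py plan .012 .2; python3 -c "
import cv2;a=cv2.imread('pics/last.png');cv2.imwrite('pics/c1.png',cv2.resize(a[205:275,190:310],None,fx=5,fy=5))"
```

```text
t 8.95 th_meas 0.003 (n1292 ptr nan) L -0.092 xb -0.1296 z 0.2464 F [ 0.7 -0.7  1.9] open 0.0351 grip 10.0
est th 0.003 w -0.010 m0 0.045 ko 0.98 k 0.65 sd [0.009 0.032 0.008]
pred [0.003 0.011 0.013 0.012 0.012 0.012]
L -0.018 xyz [-0.001, 0.055, -0.004]
L -0.057 xyz [-0.0, 0.027, -0.003]
L -0.086 xyz [-0.0, 0.005, -0.001]
L -0.087 xyz [-0.0, 0.003, -0.001]
L -0.079 xyz [-0.0, 0.01, -0.001]
```

View pics/c1.png

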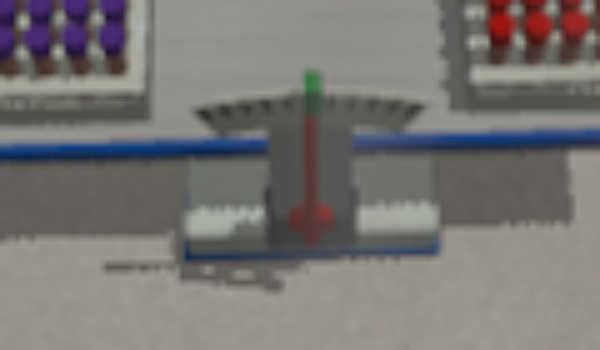

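The crop shows the red pointer (about x=312) directly under the green clip (312,80), so it is on the mark. I'll hold it there.

Call:
arm_command([
  {"x": 0, "y": 0.035, "z": -0.003, "wx": 0, "wy": 0, "wz": 0, "jaw": 0},
  {"x": 0, "y": 0.025, "z": -0.003, "wx": 0, "wy": 0, "wz": 0, "jaw": 0},
  {"x": 0, "y": 0.01, "z": -0.001, "wx": 0, "wy": 0, "wz": 0, "jaw": 0},
  {"x": 0, "y": 0.008, "z": -0.001, "wx": 0, "wy": 0, "wz": 0, "jaw": 0},
])

```text
time: 9.5
tool_pos: [0.4642, -0.0024, 0.2465]
orientation: [[0.975, -0.223, -0.0], [-0.223, -0.975, -0.0], [-0.0, 0.0, -1.0]]
ft_force: [0.7, -2.0, 1.0]
opening: 0.0351
grip_force: 10.0
```

```bash
python3 est.py plan .008 .1
```

```text
t 9.50 th_meas -0.016 (n1304 ptr nan) L -0.080 xb -0.1298 z 0.2465 F [-0.9 -1.8  1.2] open 0.0351 grip 10.0
est th -0.016 w -0.044 m0 0.045 ko 0.97 k 0.65 sd [0.008 0.032 0.007]
pred [-0.017  0.006  0.01   0.008  0.008  0.008]
L 0.070 xyz [0.0, 0.112, -0.001]
L -0.019 xyz [0.0, 0.046, -0.003]
L -0.098 xyz [0.0, -0.014, 0.0]
L -0.105 xyz [0.0, -0.019, 0.001]
L -0.084 xyz [0.0, -0.003, -0.001]
```

Call:
arm_command([
  {"x": 0, "y": 0.06, "z": -0.003, "wx": 0, "wy": 0, "wz": 0, "jaw": 0},
  {"x": 0, "y": 0.055, "z": -0.003, "wx": 0, "wy": 0, "wz": 0, "jaw": 0},
  {"x": 0, "y": 0.02, "z": -0.001, "wx": 0, "wy": 0, "wz": 0, "jaw": 0},
  {"x": 0, "y": 0.003, "z": 0, "wx": 0, "wy": 0, "wz": 0, "jaw": 0},
])

```text
time: 10.05
tool_pos: [0.4642, -0.0027, 0.2465]
orientation: [[0.975, -0.223, -0.0], [-0.223, -0.975, -0.0], [0.0, 0.0, -1.0]]
ft_force: [-0.9, -2.1, 0.7]
opening: 0.0352
grip_force: 10.0
```

```bash
sed -i 's/\.08\*np.eye(H)/.2*np.eye(H)/' est.py; python3 est.py plan .008 .1
```

```text
t 10.05 th_meas -0.010 (n1309 ptr nan) L -0.079 xb -0.1297 z 0.2465 F [-0.  -1.6  1.3] open 0.0350 grip 10.0
est th -0.013 w -0.013 m0 0.050 ko 0.96 k 0.65 sd [0.008 0.031 0.007]
pred [-0.013  0.     0.009  0.008  0.008  0.008]
L -0.014 xyz [-0.0, 0.048, -0.003]
L -0.031 xyz [-0.0, 0.036, -0.003]
L -0.065 xyz [-0.0, 0.01, -0.002]
L -0.087 xyz [-0.0, -0.006, -0.0]
L -0.093 xyz [-0.0, -0.01, -0.0]
```

Call:
arm_command([
  {"x": 0, "y": 0.045, "z": -0.003, "wx": 0, "wy": 0, "wz": 0, "jaw": 0},
  {"x": 0, "y": 0.035, "z": -0.003, "wx": 0, "wy": 0, "wz": 0, "jaw": 0},
  {"x": 0, "y": 0.018, "z": -0.002, "wx": 0, "wy": 0, "wz": 0, "jaw": 0},
  {"x": 0, "y": 0.01, "z": -0.001, "wx": 0, "wy": 0, "wz": 0, "jaw": 0},
])

```text
time: 10.6
tool_pos: [0.4637, -0.0049, 0.2467]
orientation: [[0.975, -0.223, -0.0], [-0.223, -0.975, -0.0], [0.0, 0.0, -1.0]]
ft_force: [-0.5, -0.9, 0.5]
opening: 0.0351
grip_force: 10.0
```

```bash
python3 est.py plan .008 .1
```

```text
t 10.60 th_meas -0.003 (n1285 ptr nan) L -0.063 xb -0.1297 z 0.2467 F [-0.1 -1.2  1.5] open 0.0351 grip 10.0
est th -0.005 w 0.021 m0 0.052 ko 0.96 k 0.65 sd [0.009 0.03  0.007]
pred [-0.002  0.006  0.009  0.008  0.008  0.008]
L -0.057 xyz [0.0, 0.005, -0.001]
L -0.071 xyz [0.0, -0.006, -0.0]
L -0.084 xyz [0.0, -0.015, 0.0]
L -0.089 xyz [0.0, -0.019, 0.001]
L -0.089 xyz [0.0, -0.019, 0.001]
```

Call:
arm_command([
  {"x": 0, "y": 0.004, "z": 0, "wx": 0, "wy": 0, "wz": 0, "jaw": 0},
  {"x": 0, "y": -0.004, "z": 0, "wx": 0, "wy": 0, "wz": 0, "jaw": 0},
  {"x": 0, "y": -0.01, "z": 0, "wx": 0, "wy": 0, "wz": 0, "jaw": 0},
  {"x": 0, "y": -0.012, "z": 0, "wx": 0, "wy": 0, "wz": 0, "jaw": 0},
])

```text
time: 11.15
tool_pos: [0.4642, -0.0026, 0.2468]
orientation: [[0.975, -0.223, 0.0], [-0.223, -0.975, -0.0], [0.0, 0.0, -1.0]]
ft_force: [0.4, -1.6, 1.5]
opening: 0.0352
grip_force: 10.0
```

```bash
python3 est.py plan .008 .1
```

```text
t 11.15 th_meas -0.010 (n1293 ptr nan) L -0.078 xb -0.1297 z 0.2468 F [ 0.7 -1.6  2.4] open 0.0350 grip 10.0
est th -0.008 w -0.007 m0 0.049 ko 0.96 k 0.65 sd [0.009 0.031 0.006]
pred [-0.008  0.002  0.009  0.008  0.008  0.008]
L -0.031 xyz [-0.0, 0.036, -0.002]
L -0.044 xyz [-0.0, 0.026, -0.001]
L -0.069 xyz [-0.0, 0.007, -0.0]
L -0.085 xyz [-0.0, -0.005, 0.001]
L -0.089 xyz [-0.0, -0.008, 0.001]
```

Call:
arm_command([
  {"x": 0, "y": 0.04, "z": -0.002, "wx": 0, "wy": 0, "wz": 0, "jaw": 0},
  {"x": 0, "y": 0.035, "z": -0.001, "wx": 0, "wy": 0, "wz": 0, "jaw": 0},
  {"x": 0, "y": 0.018, "z": 0, "wx": 0, "wy": 0, "wz": 0, "jaw": 0},
  {"x": 0, "y": 0.008, "z": 0, "wx": 0, "wy": 0, "wz": 0, "jaw": 0},
])

```text
time: 11.7
tool_pos: [0.4638, -0.0041, 0.2466]
orientation: [[0.975, -0.223, -0.0], [-0.223, -0.975, -0.0], [-0.0, 0.0, -1.0]]
ft_force: [-0.0, -1.8, 1.2]
opening: 0.0352
grip_force: 10.0
```

```bash
python3 est.py plan .008 .1
```

```text
t 11.70 th_meas -0.015 (n1291 ptr nan) L -0.069 xb -0.1297 z 0.2466 F [-0.  -1.7  1.2] open 0.0353 grip 10.0
est th -0.014 w -0.008 m0 0.049 ko 0.96 k 0.65 sd [0.009 0.03  0.006]
pred [-0.013  0.001  0.009  0.008  0.008  0.008]
L -0.014 xyz [0.0, 0.041, -0.002]
L -0.033 xyz [0.0, 0.027, -0.002]
L -0.066 xyz [0.0, 0.002, -0.001]
L -0.087 xyz [0.0, -0.013, 0.0]
L -0.092 xyz [0.0, -0.017, 0.001]
```

Call:
arm_command([
  {"x": 0, "y": 0.06, "z": -0.003, "wx": 0, "wy": 0, "wz": 0, "jaw": 0},
  {"x": 0, "y": 0.05, "z": -0.003, "wx": 0, "wy": 0, "wz": 0, "jaw": 0},
  {"x": 0, "y": 0.03, "z": -0.001, "wx": 0, "wy": 0, "wz": 0, "jaw": 0},
  {"x": 0, "y": 0.01, "z": 0, "wx": 0, "wy": 0, "wz": 0, "jaw": 0},
])

```text
time: 12.25
tool_pos: [0.4634, -0.006, 0.2467]
orientation: [[0.975, -0.223, -0.0], [-0.223, -0.975, -0.0], [0.0, 0.0, -1.0]]
ft_force: [0.4, -2.0, 1.2]
opening: 0.0351
grip_force: 10.0
```

```bash
python3 est.py plan .008 .1
```

```text
t 12.25 th_meas 0.005 (n1295 ptr nan) L -0.058 xb -0.1297 z 0.2467 F [-0.5 -0.8  1.8] open 0.0351 grip 10.0
est th 0.003 w 0.041 m0 0.051 ko 0.95 k 0.65 sd [0.008 0.031 0.006]
pred [0.008 0.01  0.008 0.008 0.008 0.008]
L -0.087 xyz [-0.0, -0.022, 0.001]
L -0.095 xyz [-0.0, -0.028, 0.001]
L -0.092 xyz [-0.0, -0.026, 0.001]
L -0.086 xyz [-0.0, -0.021, 0.001]
L -0.082 xyz [-0.0, -0.018, 0.0]
```

Call:
arm_command([
  {"x": 0, "y": -0.018, "z": 0.001, "wx": 0, "wy": 0, "wz": 0, "jaw": 0},
  {"x": 0, "y": -0.018, "z": 0.001, "wx": 0, "wy": 0, "wz": 0, "jaw": 0},
  {"x": 0, "y": -0.012, "z": 0.001, "wx": 0, "wy": 0, "wz": 0, "jaw": 0},
  {"x": 0, "y": -0.008, "z": 0, "wx": 0, "wy": 0, "wz": 0, "jaw": 0},
])

```text
time: 12.8
tool_pos: [0.4638, -0.0046, 0.2468]
orientation: [[0.975, -0.223, 0.0], [-0.223, -0.975, 0.0], [0.0, -0.0, -1.0]]
ft_force: [0.8, 0.8, -0.1]
opening: 0.0348
grip_force: 10.0
```

```bash
python3 est.py plan .008 .1
```

```text
t 12.80 th_meas 0.009 (n1292 ptr nan) L -0.064 xb -0.1297 z 0.2468 F [0.2 0.8 0.7] open 0.0355 grip 10.0
est th 0.012 w 0.031 m0 0.048 ko 0.95 k 0.65 sd [0.008 0.03  0.006]
pred [0.015 0.012 0.008 0.008 0.008 0.008]
L -0.104 xyz [-0.0, -0.03, 0.002]
L -0.102 xyz [-0.0, -0.028, 0.002]
L -0.089 xyz [-0.0, -0.018, 0.001]
L -0.078 xyz [-0.0, -0.01, 0.0]
L -0.074 xyz [-0.0, -0.007, 0.0]
```

Call:
arm_command([
  {"x": 0, "y": -0.022, "z": 0.001, "wx": 0, "wy": 0, "wz": 0, "jaw": 0},
  {"x": 0, "y": -0.018, "z": 0.001, "wx": 0, "wy": 0, "wz": 0, "jaw": 0},
  {"x": 0, "y": -0.01, "z": 0, "wx": 0, "wy": 0, "wz": 0, "jaw": 0},
  {"x": 0, "y": -0.004, "z": 0, "wx": 0, "wy": 0, "wz": 0, "jaw": 0},
])

```text
time: 13.35
tool_pos: [0.4639, -0.0038, 0.2468]
orientation: [[0.975, -0.223, 0.0], [-0.223, -0.975, 0.0], [-0.0, -0.0, -1.0]]
ft_force: [0.8, 0.7, -0.9]
opening: 0.0354
grip_force: 10.0
```

```bash
python3 est.py plan .008 .1
```

```text
t 13.35 th_meas -0.014 (n1309 ptr nan) L -0.069 xb -0.1297 z 0.2468 F [-0.   1.6  1.7] open 0.0351 grip 10.0
est th -0.008 w -0.024 m0 0.042 ko 0.95 k 0.65 sd [0.008 0.029 0.006]
pred [-0.009  0.001  0.009  0.008  0.008  0.008]
L -0.012 xyz [0.0, 0.043, -0.002]
L -0.025 xyz [0.0, 0.033, -0.002]
L -0.054 xyz [0.0, 0.011, -0.001]
L -0.073 xyz [0.0, -0.003, 0.0]
L -0.079 xyz [0.0, -0.007, 0.0]
```

Call:
arm_command([
  {"x": 0, "y": 0.055, "z": -0.003, "wx": 0, "wy": 0, "wz": 0, "jaw": 0},
  {"x": 0, "y": 0.045, "z": -0.002, "wx": 0, "wy": 0, "wz": 0, "jaw": 0},
  {"x": 0, "y": 0.02, "z": -0.001, "wx": 0, "wy": 0, "wz": 0, "jaw": 0},
  {"x": 0, "y": 0.006, "z": 0, "wx": 0, "wy": 0, "wz": 0, "jaw": 0},
])

```text
time: 13.9
tool_pos: [0.4637, -0.0048, 0.2467]
orientation: [[0.975, -0.223, -0.0], [-0.223, -0.975, -0.0], [-0.0, 0.0, -1.0]]
ft_force: [0.0, -1.3, 1.6]
opening: 0.0352
grip_force: 10.0
```

```bash
python3 est.py plan .008 .1
```

```text
t 13.90 th_meas -0.005 (n1308 ptr nan) L -0.065 xb -0.1297 z 0.2467 F [ 0.  -1.8  2.1] open 0.0353 grip 10.0
est th -0.007 w -0.002 m0 0.044 ko 0.95 k 0.65 sd [0.009 0.03  0.006]
pred [-0.007  0.003  0.009  0.008  0.008  0.008]
L -0.027 xyz [-0.0, 0.029, -0.002]
L -0.040 xyz [-0.0, 0.019, -0.002]
L -0.063 xyz [-0.0, 0.002, -0.001]
L -0.076 xyz [-0.0, -0.008, -0.0]
L -0.079 xyz [-0.0, -0.011, -0.0]
```

Call:
arm_command([
  {"x": 0, "y": 0.03, "z": -0.002, "wx": 0, "wy": 0, "wz": 0, "jaw": 0},
  {"x": 0, "y": 0.025, "z": -0.002, "wx": 0, "wy": 0, "wz": 0, "jaw": 0},
  {"x": 0, "y": 0.01, "z": -0.001, "wx": 0, "wy": 0, "wz": 0, "jaw": 0},
  {"x": 0, "y": 0, "z": 0, "wx": 0, "wy": 0, "wz": 0, "jaw": 0},
])

```text
time: 14.45
tool_pos: [0.4636, -0.005, 0.2467]
orientation: [[0.975, -0.223, -0.0], [-0.223, -0.975, -0.0], [-0.0, 0.0, -1.0]]
ft_force: [-0.9, -1.4, 2.5]
opening: 0.0351
grip_force: 10.0
```

```bash
python3 est.py plan .008 .1
```

```text
t 14.45 th_meas 0.006 (n1301 ptr nan) L -0.063 xb -0.1297 z 0.2467 F [ 0.4 -1.8  0.1] open 0.0350 grip 10.0
est th 0.005 w 0.020 m0 0.045 ko 0.95 k 0.65 sd [0.009 0.03  0.006]
pred [0.007 0.009 0.008 0.008 0.008 0.008]
L -0.074 xyz [-0.0, -0.008, -0.0]
L -0.078 xyz [-0.0, -0.011, 0.0]
L -0.077 xyz [-0.0, -0.011, -0.0]
L -0.075 xyz [-0.0, -0.009, -0.0]
L -0.074 xyz [-0.0, -0.008, -0.0]
```

Call:
arm_command([
  {"x": 0, "y": -0.006, "z": 0, "wx": 0, "wy": 0, "wz": 0, "jaw": 0},
  {"x": 0, "y": -0.008, "z": 0, "wx": 0, "wy": 0, "wz": 0, "jaw": 0},
  {"x": 0, "y": -0.008, "z": 0, "wx": 0, "wy": 0, "wz": 0, "jaw": 0},
  {"x": 0, "y": -0.006, "z": 0, "wx": 0, "wy": 0, "wz": 0, "jaw": 0},
  {"x": 0, "y": -0.006, "z": 0, "wx": 0, "wy": 0, "wz": 0, "jaw": 0},
])

```text
time: 15.12
tool_pos: [0.4639, -0.0039, 0.2468]
orientation: [[0.975, -0.223, 0.0], [-0.223, -0.975, 0.0], [0.0, -0.0, -1.0]]
ft_force: [0.1, -1.3, 0.6]
opening: 0.0354
grip_force: 10.0
```

```bash
python3 est.py plan .008 .1;  python3 -c "
import cv2;a=cv2.imread('pics/last.png');cv2.imwrite('pics/c2.png',cv2.resize(a[205:275,190:310],None,fx=5,fy=5))"
```

```text
t 15.12 th_meas 0.003 (n1296 ptr nan) L -0.070 xb -0.1297 z 0.2468 F [ 0.4 -1.   0.7] open 0.0353 grip 10.0
est th 0.004 w -0.001 m0 0.043 ko 0.94 k 0.65 sd [0.009 0.031 0.006]
pred [0.005 0.007 0.008 0.008 0.008 0.008]
L -0.060 xyz [-0.0, 0.007, -0.0]
L -0.063 xyz [-0.0, 0.005, -0.0]
L -0.069 xyz [-0.0, 0.001, -0.0]
L -0.072 xyz [-0.0, -0.002, 0.0]
L -0.073 xyz [-0.0, -0.002, 0.0]
```

View pics/c2.png

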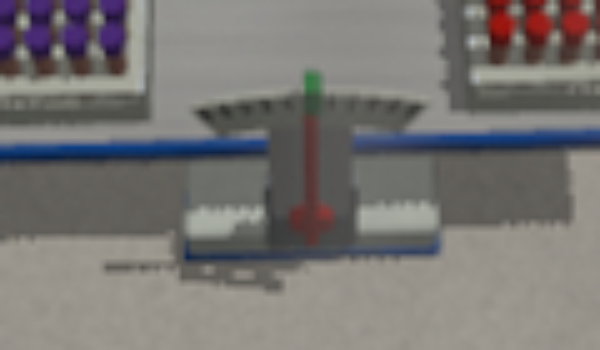

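The pointer (x≈312) is still directly under the green clip (312,80). It has been inside the band from about t=8 to 15, so I'll start lowering the rocker.

```bash
python3 est.py plan .3 .15
```

```text
t 15.18 th_meas 0.005 (n1297 ptr nan) L -0.070 xb -0.1297 z 0.2468 F [ 0.7 -2.6  1.1] open 0.0351 grip 10.0
est th 0.005 w -0.000 m0 0.043 ko 0.94 k 0.65 sd [0.006 0.03  0.007]
pred [0.008 0.049 0.099 0.155 0.231 0.299]
L 0.054 xyz [0.0, 0.093, -0.001]
L 0.052 xyz [0.0, 0.091, -0.001]
L 0.006 xyz [0.0, 0.057, -0.002]
L -0.037 xyz [0.0, 0.025, -0.001]
L -0.062 xyz [0.0, 0.006, -0.001]
```

Call:
arm_command([
  {"x": 0, "y": 0.06, "z": -0.001, "wx": 0, "wy": 0, "wz": 0, "jaw": 0},
  {"x": 0, "y": 0.08, "z": -0.002, "wx": 0, "wy": 0, "wz": 0, "jaw": 0},
  {"x": 0, "y": 0.06, "z": -0.002, "wx": 0, "wy": 0, "wz": 0, "jaw": 0},
  {"x": 0, "y": 0.03, "z": -0.001, "wx": 0, "wy": 0, "wz": 0, "jaw": 0},
])

```text
time: 15.72
tool_pos: [0.4626, -0.0097, 0.247]
orientation: [[0.975, -0.223, 0.0], [-0.223, -0.975, -0.0], [0.0, 0.0, -1.0]]
ft_force: [0.0, -1.6, 1.5]
opening: 0.0352
grip_force: 10.0
```

```bash
python3 est.py plan .3 .15
```

```text
t 15.72 th_meas 0.046 (n1293 ptr nan) L -0.034 xb -0.1297 z 0.2469 F [-0.7 -1.9  1. ] open 0.0354 grip 10.0
est th 0.042 w 0.101 m0 0.048 ko 0.95 k 0.65 sd [0.008 0.031 0.007]
pred [0.056 0.095 0.135 0.192 0.268 0.299]
L -0.018 xyz [-0.0, 0.012, -0.001]
L -0.030 xyz [-0.0, 0.003, -0.001]
L -0.049 xyz [-0.0, -0.011, -0.0]
L -0.067 xyz [-0.0, -0.024, 0.001]
L -0.079 xyz [-0.0, -0.033, 0.001]
```

Call:
arm_command([
  {"x": 0, "y": 0.01, "z": -0.001, "wx": 0, "wy": 0, "wz": 0, "jaw": 0},
  {"x": 0, "y": 0, "z": 0, "wx": 0, "wy": 0, "wz": 0, "jaw": 0},
  {"x": 0, "y": -0.011, "z": 0, "wx": 0, "wy": 0, "wz": 0, "jaw": 0},
  {"x": 0, "y": -0.024, "z": 0.001, "wx": 0, "wy": 0, "wz": 0, "jaw": 0},
])

```text
time: 16.27
tool_pos: [0.4637, -0.005, 0.2468]
orientation: [[0.975, -0.223, 0.0], [-0.223, -0.975, -0.0], [0.0, 0.0, -1.0]]
ft_force: [-0.8, -3.7, 2.5]
opening: 0.0353
grip_force: 10.0
```

```bash
python3 est.py plan .3 .15
```

```text
t 16.27 th_meas 0.125 (n1303 ptr 0.129) L -0.064 xb -0.1297 z 0.2467 F [ 1.1 -2.1  1.5] open 0.0353 grip 10.0
est th 0.123 w 0.162 m0 0.050 ko 0.95 k 0.65 sd [0.009 0.032 0.006]
pred [0.143 0.181 0.218 0.274 0.302 0.3  ]
L -0.087 xyz [-0.0, -0.018, 0.001]
L -0.097 xyz [-0.0, -0.025, 0.002]
L -0.101 xyz [-0.0, -0.028, 0.002]
L -0.104 xyz [-0.0, -0.03, 0.002]
L -0.109 xyz [-0.0, -0.034, 0.003]
```

Call:
arm_command([
  {"x": 0, "y": -0.022, "z": 0.001, "wx": 0, "wy": 0, "wz": 0, "jaw": 0},
  {"x": 0, "y": -0.03, "z": 0.002, "wx": 0, "wy": 0, "wz": 0, "jaw": 0},
  {"x": 0, "y": -0.036, "z": 0.003, "wx": 0, "wy": 0, "wz": 0, "jaw": 0},
])

```text
time: 16.7
tool_pos: [0.4653, 0.0021, 0.2461]
orientation: [[0.975, -0.223, 0.0], [-0.223, -0.975, -0.0], [0.0, 0.0, -1.0]]
ft_force: [0.1, -3.0, 1.3]
opening: 0.0355
grip_force: 10.0
```

```bash
python3 est.py plan .3 .12
```

```text
t 16.70 th_meas 0.179 (n1292 ptr 0.186) L -0.111 xb -0.1297 z 0.2461 F [-0.5 -2.6  2. ] open 0.0354 grip 10.0
est th 0.180 w 0.128 m0 0.049 ko 0.94 k 0.65 sd [0.008 0.033 0.006]
pred [0.196 0.226 0.257 0.294 0.301 0.3  ]
L -0.116 xyz [-0.0, -0.004, -0.0]
L -0.119 xyz [-0.0, -0.006, 0.0]
L -0.122 xyz [-0.0, -0.008, 0.0]
L -0.128 xyz [-0.0, -0.013, 0.001]
L -0.139 xyz [-0.0, -0.021, 0.002]
```

Call:
arm_command([
  {"x": 0, "y": -0.004, "z": 0, "wx": 0, "wy": 0, "wz": 0, "jaw": 0},
  {"x": 0, "y": -0.007, "z": 0, "wx": 0, "wy": 0, "wz": 0, "jaw": 0},
  {"x": 0, "y": -0.01, "z": 0, "wx": 0, "wy": 0, "wz": 0, "jaw": 0},
  {"x": 0, "y": -0.015, "z": 0.001, "wx": 0, "wy": 0, "wz": 0, "jaw": 0},
])

```text
time: 17.25
tool_pos: [0.4659, 0.0049, 0.246]
orientation: [[0.975, -0.223, 0.0], [-0.223, -0.975, 0.0], [0.0, -0.0, -1.0]]
ft_force: [1.0, -3.2, 1.2]
opening: 0.0351
grip_force: 10.0
```

```bash
python3 est.py plan .3 .12
```

```text
t 17.25 th_meas 0.233 (n1288 ptr 0.238) L -0.131 xb -0.1297 z 0.2459 F [ 0.6 -3.2  1.7] open 0.0349 grip 10.0
est th 0.234 w 0.099 m0 0.048 ko 0.93 k 0.65 sd [0.009 0.033 0.007]
pred [0.247 0.277 0.298 0.301 0.3   0.3  ]
L -0.116 xyz [0.0, 0.011, -0.001]
L -0.130 xyz [0.0, 0.0, 0.0]
L -0.160 xyz [0.0, -0.022, 0.003]
L -0.191 xyz [0.0, -0.044, 0.008]
L -0.211 xyz [0.0, -0.059, 0.01]
```

Call:
arm_command([
  {"x": 0, "y": 0.005, "z": 0, "wx": 0, "wy": 0, "wz": 0, "jaw": 0},
  {"x": 0, "y": 0.005, "z": 0, "wx": 0, "wy": 0, "wz": 0, "jaw": 0},
  {"x": 0, "y": 0.005, "z": 0, "wx": 0, "wy": 0, "wz": 0, "jaw": 0},
  {"x": 0, "y": 0.01, "z": -0.001, "wx": 0, "wy": 0, "wz": 0, "jaw": 0},
])

```text
time: 17.8
tool_pos: [0.4655, 0.003, 0.2462]
orientation: [[0.975, -0.223, 0.0], [-0.223, -0.975, 0.0], [0.0, -0.0, -1.0]]
ft_force: [0.0, -0.6, 3.9]
opening: 0.0351
grip_force: 10.0
```

```bash
python3 est.py lean -.05 0.05 .12 .2 .3
```

```text
t 17.80 th_meas 0.281 (n1306 ptr 0.287) L -0.117 xb -0.1297 z 0.2462 F [-1.5 -0.8  2.3] open 0.0354 grip 10.0
est th 0.279 w 0.009 m0 0.048 ko 0.93 k 0.65 sd [0.002 0.033 0.007]
L -0.050 xyz [0.0, 0.05, -0.004]
L 0.050 xyz [0.0, 0.125, -0.004]
L 0.120 xyz [0.0, 0.177, 0.0]
L 0.200 xyz [0.0, 0.236, 0.01]
L 0.300 xyz [0.0, 0.309, 0.029]
```

It is on the rest. Next I'll return the handle to its relaxed position.

Call:
arm_command([
  {"x": 0, "y": 0.05, "z": -0.004, "wx": 0, "wy": 0, "wz": 0, "jaw": 0},
  {"x": 0, "y": 0.125, "z": -0.004, "wx": 0, "wy": 0, "wz": 0, "jaw": 0},
  {"x": 0, "y": 0.177, "z": 0, "wx": 0, "wy": 0, "wz": 0, "jaw": 0},
  {"x": 0, "y": 0.236, "z": 0.01, "wx": 0, "wy": 0, "wz": 0, "jaw": 0},
  {"x": 0, "y": 0.3, "z": 0.027, "wx": 0, "wy": 0, "wz": 0, "jaw": 0},
])

```text
time: 18.48
tool_pos: [0.4518, -0.0564, 0.2406]
orientation: [[0.975, -0.223, 0.0], [-0.223, -0.975, 0.0], [0.0, -0.0, -1.0]]
ft_force: [1.5, 0.9, 1.3]
opening: 0.035
grip_force: 10.0
```

Call:
arm_command([
  {"x": 0, "y": 0, "z": 0, "wx": 0, "wy": 0, "wz": 0, "jaw": 0},
  {"x": 0, "y": 0, "z": 0, "wx": 0, "wy": 0, "wz": 0, "jaw": 0.5},
  {"x": 0, "y": 0, "z": 0, "wx": 0, "wy": 0, "wz": 0, "jaw": 1},
  {"x": 0, "y": 0, "z": 0, "wx": 0, "wy": 0, "wz": 0, "jaw": 1},
  {"x": 0, "y": 0, "z": 0, "wx": 0, "wy": 0, "wz": 0, "jaw": 1},
])

```text
time: 19.1
tool_pos: [0.4521, -0.0554, 0.2407]
orientation: [[0.975, -0.223, -0.0], [-0.223, -0.975, -0.0], [-0.0, 0.0, -1.0]]
ft_force: [-0.1, 0.5, -0.2]
opening: 0.0724
grip_force: 0.0
```

Run:
```python
from h import *
im,d=snap('scene'); cv2.imwrite('pics/s9.png',cv2.resize(im[110:270,150:350,::-1],None,fx=3,fy=3))
print(r.spot_point('knob','scene')[:1]); s=r.sense();print(s['tool_pos'],s['opening'],s['time'],s['ft_force'])
```

```text
[{'centre': [0.4478, -0.0605, 0.2577], 'score': 0.73}]
[ 0.45207452 -0.0554394   0.24075002] 0.08032774923600353 19.2 [ 0.11576159  0.41001367 -0.11973178]
```

View pics/s9.png

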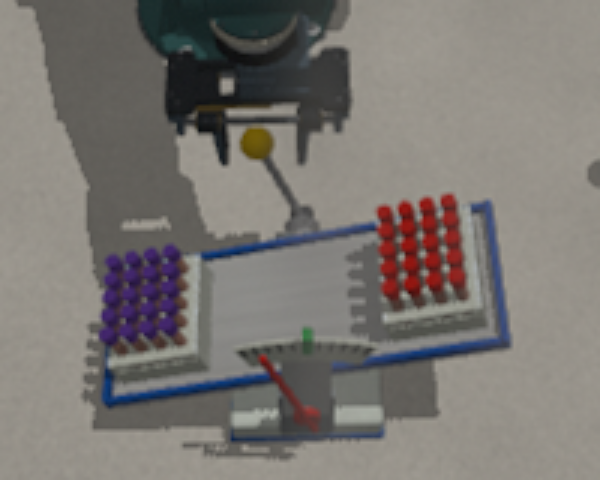

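The rocker is back on its right-hand rest and the knob at (257,142) is free between the open fingers. I'll back the gripper straight up.

Call:
arm_command([
  {"x": 0, "y": 0.02, "z": 0, "wx": 0, "wy": 0, "wz": 0, "jaw": 1},
  {"x": 0, "y": 0.02, "z": -0.15, "wx": 0, "wy": 0, "wz": 0, "jaw": 1},
  {"x": 0, "y": 0.02, "z": -0.35, "wx": 0, "wy": 0, "wz": 0, "jaw": 1},
  {"x": 0, "y": 0.02, "z": -0.55, "wx": 0, "wy": 0, "wz": 0, "jaw": 1},
  {"x": 0, "y": 0.02, "z": -0.55, "wx": 0, "wy": 0, "wz": 0, "jaw": 1},
])

```text
time: 19.82
tool_pos: [0.4524, -0.0599, 0.3537]
orientation: [[0.975, -0.223, 0.005], [-0.223, -0.975, -0.001], [0.005, -0.0, -1.0]]
ft_force: [-0.3, -0.6, -0.6]
opening: 0.0912
grip_force: 0.0
```

```bash
python3 est.py init | head -1; python3 -c "
from workcell import r
print(r.close_job())"
```

```text
t 19.82 th_meas 0.281 (n1304 ptr 0.286) L 0.317 xb -0.1293 z 0.3517 F [ 0.1 -0.3 -0.2] open 0.0913 grip 0.0
the job is handed in; nothing more can be done
None
```

The job is handed in at about 20 s, with no verdict returned: by my measurements the pointer stayed on the green mark for about 7 s, the rocker was laid gently back on its right-hand rest (tilt 0.28 rad), and the knob was released with the gripper clear.

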